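Open the bench water valve and back it off a quarter turn

ROBOT

A 6-joint arm with a two-finger parallel gripper is mounted at the origin on a cart in front of the work surface, level with it; the furniture and walls round the work are solid. World frame = base frame: x ahead of the robot, y to its left, z up, the work surface at z = 0. Lengths are in mm, angles in degrees, forces in N, time in s.
With the tool pointing down it reaches from about 300 to 850 mm from the base axis. Payload 4.2 kg.
Tool frame: the origin (TCP) lies at the very end of the fingers, on their centre line; the grasp point (between the pads) lies env.grip_point_offset behind it (env.grip_point_offset is the distance from the TCP to the grasp point, in mm); z points along the fingers, y is the direction in which the jaws open and shut (so a half turn about z gives the same grasp; the last joint's range is limited). The gripper opens to 91 mm and grips with 3 to 60 N. Pads are 32 mm wide; open, the fingers measure 118 mm over their backs; the gripper's body (76 mm by 178 mm) begins 60 mm behind the grasp point.
Start: joints at [-69.958, 18.312, 89.639, -0, 72.044, -1.146], TCP at [207.826, -536.145, 213.976] pointing down, gripper open.
Joint ranges: [-177.97, 177.97], [-48.28, 115.42], [12.27, 149.76], [-77.06, 257.06], [2.81, 150.46], [-146.56, 146.56]. Speed limits (degrees/s): [147.25, 147.25, 180, 180, 180, 180].

INTERFACE

Orientations are given as [roll, pitch, yaw] about the fixed x, y, z axes, in that order (R = Rz(yaw) Ry(pitch) Rx(roll)).
In Python, from workcell import env, grab_frame, camera_params gives the robot as it stands. The module is installed in compiled form; this text tells all that it offers.
- The arm moves only by the shell command python3 -m creep 'ROWS' [OPENING] [FORCE]. ROWS is a JSON object of lists of equal length, an entry for each row: "offset": the shift along the tool's x, y, z in m, a list of three; "rotation": the turn, a rotation vector about the tool's x, y, z in degrees, a list of three. A call has 1 to 5 rows; each row shifts and turns the commanded pose from where the row before left it, along the tool's axes as they then stand; what a row does not reach is not made up. A row lasts 1/8 s, in which the tool goes at most 62.5 mm and 10.7 degrees, less where a joint would pass 70% of its speed; a pose out of reach is approached as far as the arm can. A call is refused whole if a number of a shift passes 0.0625 or a number of a turn 10.7, either way. A call with a gripper value outside its range is refused whole. OPENING is the closure, from 0 (fully open) to 1 (shut), set as the call begins (- or left out, the last holds). The fingers move at their own pace and stop on an object; FORCE is the grip in N (left out, the last holds). Time passes only in rows, so rows that do not move let the fingers close. It gives the time, the measured TCP pose, the force and the opening at its end, in the units of the state.
- env.state(): the state, without advancing time (a new reading comes with each control period).
- grab_frame(name): name is "side" or "top"; returns the picture (420x560x3 uint8, red, green, blue); there is no depth.
- camera_params(name): a dict with "mtx" (3x3 intrinsics, pixels), "k1" (the pictures are not rectified: a ray, as slopes to the right and down, at radius r is drawn at 1 + k1 r^2 times it, then the intrinsics apply), "R" (3x3) and "t" (3): a world point X has camera coordinates R X + t. Camera axes: x right, y down, z forward; pixel columns grow to the right and rows downward; lengths in mm; the calibration is good to about 2 mm. A picture is of the moment at which its call begins. camera_params takes no time and is no camera call.
- env.job_done(): hands the job in, once; it reports no verdict.
The state is a dict: "time_s": time; "qpos": joint angles; "qvel": joint speeds; "effort": joint torques, N m; "ee_pos": TCP position; "ee_rot": TCP orientation; "force": force on the tool from outside, world axes, zero at the start; "torque": the same for the moment, N m; "gripper_width": finger opening in mm.
Only numpy, scipy, OpenCV 4.12 (cv2) and the standard library are available. Lean on these libraries where they do the work, as an engineer would, in place of code of your own. Each camera call takes 0.05 s, during which the arm holds its last target.

TASK

Open the water supply on the bench: take the blue handwheel by its upright black crank grip and crank it anticlockwise (seen from above), turn after turn, until you feel it come up against its open stop. Then turn it back clockwise by a quarter turn, so that the valve cannot seize open, and let go. Do not turn the yellow handwheel beside it.

Things in the scene. Friction and masses are not known exactly. Their poses are not given: they have to be found in the camera images.
- blue_wheel (a joint): turn of the blue handwheel, rad. It grows anticlockwise seen from above (opening). 0 is shut, 18.85 rad (3 turns) is the hard open stop. At the start it stands 1.2 to 1.75 turns short of the open stop. It stays where it is left; turning it takes about 0.06 N m (1.5 N at the crank grip).
- blue_axis (a point): point on the upright axis of the blue wheel, 100 mm above the worktop. The valve, a small steel pillar with a brass nozzle, is fixed to the worktop, left or right of the yellow one. Wheel: spoked ring 96 mm across, rim 12 mm thick, mid-plane 70 mm up. Keep the wrist low and clear: cabinets hang at z 0.47 from x 0.60, a light rail at z 0.58 beside them; a machine shield reaches x 0.54 at y below -0.10.
- blue_crank (a point): middle of the black crank grip of the blue wheel, 42 mm from the wheel's axis, 100 mm above the worktop; it goes round with the wheel. The grip is an upright plastic sleeve 17.6 mm in diameter, from 79 to 123 mm above the worktop, that spins freely on its pin, so a hand that keeps one orientation can carry it round the circle. Its x axis points outward from the wheel's axis, z up.
- yellow_crank (a point): middle of the black crank grip of the other valve, of the same make and size, with a yellow handwheel: this wheel is to be left as it is. The two wheel axes are at least 160 mm apart, side by side.

How it is judged (in metres and radians):
On the way:
1. the blue handwheel has been cranked anticlockwise up to its open stop (within 0.15 rad of it) (value of joint blue_wheel above 18.7 rad), for 0.1 s.
At the end, for the whole second after the job is handed in: After it has been at the open stop, the blue wheel rests a quarter turn back from it (1.57 rad, give or take 0.40 rad: joint between 16.88 and 17.68 rad), at rest, and the yellow wheel's crank grip is within 15 mm of where it was (value of joint blue_wheel between 16.88 and 17.68 rad and velocity of joint blue_wheel between -0.1 and 0.1 rad/s and distance of yellow_crank from where it was at the start of the episode below 0.015 m); the robot touches nothing.
It fails at once if the yellow handwheel is turned (its crank grip moves more than 15 mm) (distance of yellow_crank from where it was at the start of the episode above 0.015 m).
It also fails if it takes over 51 s, if anything falls off the work surface, if the arm or the gripper's body presses on something with over 40 N, if the wrist force passes 120 N, or if a joint passes its speed limit or range.

## Working session

There is one attempt and no reset: what is moved stays moved. The work goes in short steps, Python scripts to look and compute and a shell command to move; the robot and the scene stay as the last step left them, time stands still between calls to the robot, and variables do not carry over. Pictures are saved under pics/ and viewed, and the job is handed in when it is done.

```bash
mkdir -p pics
python3 - <<'E'
from workcell import env, grab_frame, camera_params
import cv2
print(env.state()); print(env.grip_point_offset)
for n in("side","top"):
    cv2.imwrite(f"pics/{n}0.png",grab_frame(n)[:,:,::-1]); print(camera_params(n))
E
```

```text
{'time_s': 0.0, 'qpos': array([-6.99588468e+01,  1.83521845e+01,  8.97076345e+01,  2.10787641e-05,
        7.20447192e+01, -1.14351579e+00]), 'qvel': array([-0.07281209, -0.04764254,  0.116495  ,  0.08794607,  0.04984173,
        0.02297136]), 'effort': array([ 1.31067907e-03, -4.12454760e+01, -2.31971633e+01,  7.29141897e-02,
        4.56155010e-02, -1.34737538e-04]), 'ee_pos': array([ 207.63526179, -535.64291811,  213.10652657]), 'ee_rot': array([-1.79895483e+02, -2.10628234e-03,  2.11846605e+01]), 'force': array([ 0.30564884, -1.09627861,  0.63434627]), 'torque': array([0.01288149, 0.04013383, 0.0258639 ]), 'gripper_width': 90.6193815338313}
18.8
{'mtx': array([[456.91368495,   0.        , 276.36753156],
       [  0.        , 456.91368495, 210.40257583],
       [  0.        ,   0.        ,   1.        ]]), 'k1': 0.03573922712643009, 'R': array([[ 9.97625704e-01,  6.88663990e-02, -6.11722581e-04],
       [ 3.23931709e-02, -4.77061667e-01, -8.78272650e-01],
       [-6.07753042e-02,  8.76167555e-01, -4.78159782e-01]]), 't': array([-488.99059888,  171.92687279,  837.8766076 ])}
{'mtx': array([[447.58389506,   0.        , 283.39172764],
       [  0.        , 447.58389506, 196.37856494],
       [  0.        ,   0.        ,   1.        ]]), 'k1': -0.08189969874547066, 'R': array([[ 0.02821373, -0.99960036, -0.00176004],
       [-0.99551618, -0.02793933, -0.09037103],
       [ 0.09028574,  0.00430185, -0.99590661]]), 't': array([103.59287735, 503.29634846, 939.62737564])}
```

View pics/side0.png

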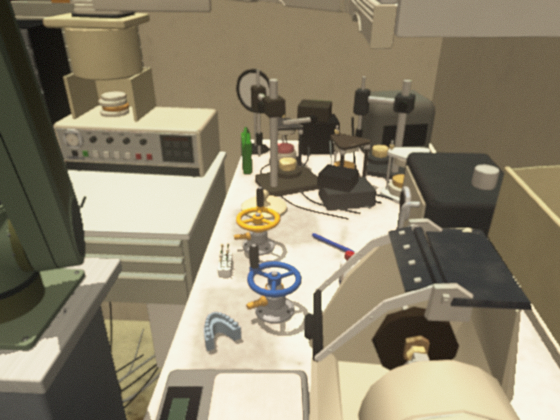

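View pics/top0.png

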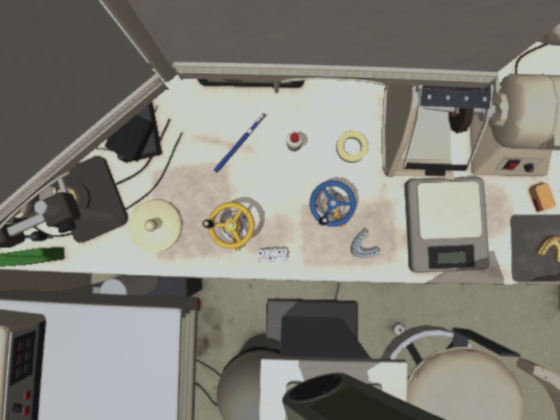

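The top view shows the blue wheel at about (333,204) with its black grip at (324,220), and the yellow wheel at (231,226) with its grip at (208,224). In the side view the blue wheel is at (274,278) with its grip at (254,257).

```bash
cat > h.py <<'E'
import numpy as np, cv2
from workcell import env, grab_frame, camera_params
def ray(n,uv):
    p=camera_params(n);K=p['mtx'];d=np.array([(uv[0]-K[0,2])/K[0,0],(uv[1]-K[1,2])/K[1,1]])
    s=d.copy()
    for _ in range(20): s=d/(1+p['k1']*(s@s))
    R=p['R'];return -R.T@p['t'], R.T@np.array([s[0],s[1],1])
def onz(n,uv,z):
    o,d=ray(n,uv);return o+d*(z-o[2])/d[2]
def two(a,b):
    o1,d1=ray('side',a);o2,d2=ray('top',b);d1/=np.linalg.norm(d1);d2/=np.linalg.norm(d2)
    s=np.linalg.lstsq(np.c_[d1,-d2],o2-o1,rcond=None)[0]
    p,q=o1+s[0]*d1,o2+s[1]*d2;return (p+q)/2,np.linalg.norm(p-q)
def wheel(n,im,lo,hi,box):
    h=cv2.cvtColor(im,cv2.COLOR_RGB2HSV);m=cv2.inRange(h,lo,hi)
    k=np.zeros_like(m);x0,y0,x1,y1=box;k[y0:y1,x0:x1]=m[y0:y1,x0:x1]
    cs=cv2.findContours(k,cv2.RETR_EXTERNAL,cv2.CHAIN_APPROX_NONE)[0];c=max(cs,key=cv2.contourArea)
    pts=np.array([onz(n,q,70)[:2] for q in cv2.convexHull(c)[:,0].astype(float)],np.float32)
    return cv2.minEnclosingCircle(pts), cv2.fitEllipse(cv2.convexHull(c))
E
python3 - <<'E'
from h import *
for n,bb,yb in(('top',(300,170,365,240),(200,190,262,258)),('side',(240,255,310,300),(230,200,290,238))):
    im=grab_frame(n)
    print(n,'blue',wheel(n,im,(100,120,40),(130,255,255),bb),'yel',wheel(n,im,(18,120,100),(32,255,255),yb))
    x0,y0,x1,y1=(195,165,375,265) if n=='top' else (215,180,325,330)
    cv2.imwrite(f'pics/{n}z.png',cv2.resize(im[y0:y1,x0:x1,::-1],None,fx=4,fy=4,interpolation=cv2.INTER_CUBIC))
E
```

```text
top blue (((485.1855163574219, 17.209138870239258), 45.52768325805664), ((332.2441711425781, 203.00083923339844), (43.74201202392578, 44.33386993408203), 114.79005432128906)) yel (((432.98321533203125, 222.01712036132812), 48.71077346801758), ((230.9659881591797, 225.35867309570312), (44.974796295166016, 47.0739860534668), 165.74855041503906))
side blue (((483.8456726074219, 21.455833435058594), 45.92265701293945), ((273.6299133300781, 278.0874328613281), (32.100006103515625, 51.346405029296875), 89.00556945800781)) yel (((437.6238098144531, 227.684814453125), 54.85917282104492), ((257.61322021484375, 218.4208984375), (24.971939086914062, 43.74974060058594), 87.38469696044922))
```

View pics/topz.png

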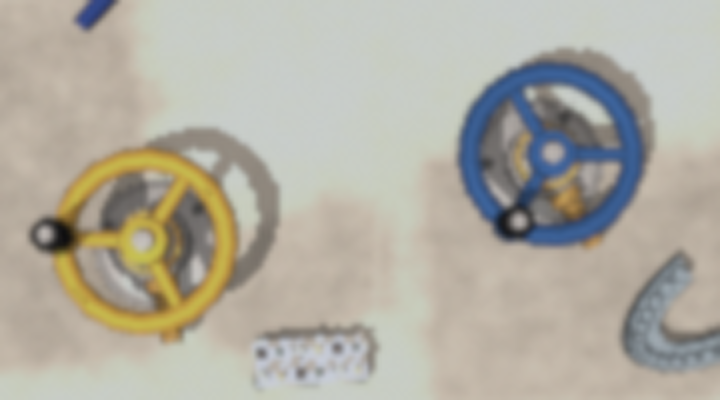

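View pics/sidez.png

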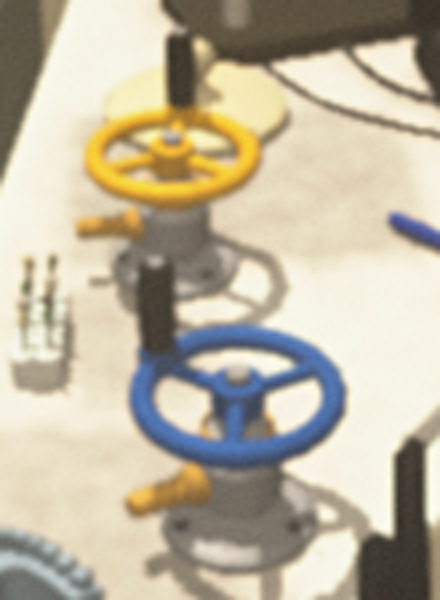

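Run:
```python
from h import *
print('hub',two((274.25,273.5),(333.3,203.0)))
print('gripTop',onz('top',(324.4,219.5),123), onz('side',(253.75,245.5),121), two((253.75,245.5),(324.4,219.5)))
print('gripmid side',onz('side',(254,256.8),100))
print('rimTop',onz('top',(332.7,203.3),70)) 
print('ygrip',onz('top',(195+46/4,165+234/4),123),'yhub',onz('top',(195+143/4,165+240/4),80))
```

```text
hub (array([484.855798  ,  16.47051988,  81.46604556]), np.float64(1.1464010178517108))
gripTop [448.79505911  37.38820355 123.        ] [448.26522991  41.09544047 121.        ] (array([448.75860779,  37.42083925, 123.4001545 ]), np.float64(0.04019233140472169))
gripmid side [448.60534224  37.47069081 100.        ]
rimTop [484.54093539  16.38296453  70.        ]
ygrip [434.66542838 263.4627131  123.        ] yhub [434.17248624 221.81098235  80.        ]
```

Both views agree: the blue axis is at (485, 16.5) and the grip at (448.7, 37.4). That gives a radius of 41.7 mm against the stated 42, and grip-top and hub heights that fit. Next I turn the tool to yaw 90, so the jaws open along world x, the body stays off the shield, and offset = (dy, dx, -dz).

```bash
python3 -m creep '{"offset":[[0,0,0],[0,0,0],[0,0,0],[0,0,0],[0,0,0]],"rotation":[[0,0,-10],[0,0,-10],[0,0,-10],[0,0,-10],[0,0,-10]]}' 0 20; python3 -m creep '{"offset":[[0,0,0],[0,0,0]],"rotation":[[0,0,-10],[0,0,-8.8]]}'
```

```text
time_s: 0.82
ee_pos: [207.8, -536.0, 213.7]
ee_rot: [-180.0, -0.0, 71.5]
force: [0.5, 0.8, 0.1]
gripper_width: 90.9
time_s: 1.08
ee_pos: [207.8, -536.0, 213.7]
ee_rot: [-180.0, -0.0, 90.3]
force: [-0.0, -0.4, 0.2]
gripper_width: 91.3
```

```bash
python3 -m creep '{"offset":[[0.048,0.020,0],[0.048,0.020,0],[0.048,0.020,0],[0.048,0.020,0],[0.048,0.020,0]],"rotation":[[0,0,0],[0,0,0],[0,0,0],[0,0,0],[0,0,0]]}'; python3 -m creep '{"offset":[[0.048,0.020,0],[0.048,0.020,0],[0.048,0.020,0],[0.048,0.020,0],[0.048,0.020,0]],"rotation":[[0,0,0],[0,0,0],[0,0,0],[0,0,0],[0,0,0]]}';  python3 -m creep '{"offset":[[0.048,0.020,0],[0.045,0.021,0],[0,0,0]],"rotation":[[0,0,0],[0,0,0],[0,0,0]]}'
```

```text
time_s: 1.7
ee_pos: [308.2, -294.6, 213.9]
ee_rot: [180.0, 0.0, 90.0]
force: [1.0, -0.0, -0.2]
gripper_width: 90.9
time_s: 2.33
ee_pos: [408.3, -54.6, 214.1]
ee_rot: [180.0, 0.0, 90.0]
force: [0.2, -0.5, 0.2]
gripper_width: 91.3
time_s: 2.7
ee_pos: [449.8, 39.3, 213.7]
ee_rot: [180.0, -0.0, 90.3]
force: [0.3, -0.9, -0.2]
gripper_width: 91.0
```

Run:
```python
from h import *
s=env.state();print(s['time_s'],s['ee_pos'],s['ee_rot'],s['qpos'])
for n in('top','side'): cv2.imwrite(f'pics/{n}1.png',grab_frame(n)[:,:,::-1])
```

```text
2.7 [449.83715535  39.26227569 213.66586809] [ 1.79999624e+02 -2.41174811e-02  9.02597684e+01] [3.51094197e+00 7.13761464e+00 1.04651441e+02 2.59086082e-02
 6.82092033e+01 3.24155631e+00]
```

View pics/side1.png

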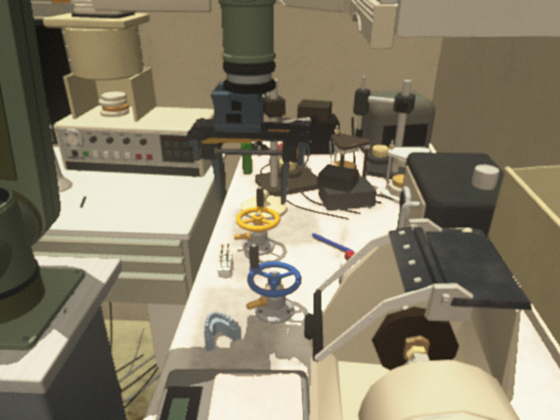

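The side picture shows the open fingers (219,195) and (286,200) straddling the grip axis from above. The wrist is clear of the rail and cabinet, so I go down and close.

```bash
python3 -m creep '{"offset":[[-0.001,-0.001,0.035],[-0.001,0,0.035],[0,0,0.035],[0,0,0.021],[0,0,0]],"rotation":[[0,0,0],[0,0,0],[0,0,0],[0,0,0],[0,0,0]]}'; python3 -m creep '{"offset":[[0,0,0],[0,0,0],[0,0,0],[0,0,0],[0,0,0]],"rotation":[[0,0,0],[0,0,0],[0,0,0],[0,0,0],[0,0,0]]}' 1 20;  python3 -m creep '{"offset":[[0,0,0],[0,0,0],[0,0,0]],"rotation":[[0,0,0],[0,0,0],[0,0,0]]}'
python3 - <<'E'
from h import *
s=env.state();print(s)
for n in('top','side'):
    im=grab_frame(n);cv2.imwrite(f'pics/{n}2.png',im[:,:,::-1])
cv2.imwrite('pics/sidez2.png',cv2.resize(im[150:330,190:340,::-1],None,fx=3,fy=3))
E
```

```text
time_s: 3.42
ee_pos: [446.2, 33.4, 86.8]
ee_rot: [-179.8, 0.0, 89.9]
force: [-0.1, 0.3, 0.3]
gripper_width: 91.2
time_s: 4.05
ee_pos: [448.0, 34.9, 88.1]
ee_rot: [180.0, 0.0, 90.0]
force: [0.1, 0.8, 0.5]
gripper_width: 44.0
time_s: 4.42
ee_pos: [448.1, 34.8, 87.9]
ee_rot: [180.0, 0.0, 90.0]
force: [-0.2, -0.5, -0.2]
gripper_width: 16.9
{'time_s': 4.425, 'qpos': array([ 2.98098801e+00,  1.44992141e+01,  1.15942752e+02, -8.65964119e-03,
        4.95427748e+01,  2.99285896e+00]), 'qvel': array([ 0.02496883,  0.04988739,  0.01724497,  0.04417342,  0.06343298,
       -0.02511774]), 'effort': array([ 8.60291999e-03, -3.27032948e+01, -1.81222343e+01,  6.13942905e-02,
        5.95313776e-02, -1.84444129e-03]), 'ee_pos': array([448.06920055,  34.81015561,  87.91249863]), 'ee_rot': array([1.79984418e+02, 5.78487366e-03, 8.99937465e+01]), 'force': array([-0.16804859, -0.50677817, -0.24253283]), 'torque': array([ 0.0092063 , -0.14481506,  0.03966439]), 'gripper_width': 16.948983957428908}
```

View pics/sidez2.png

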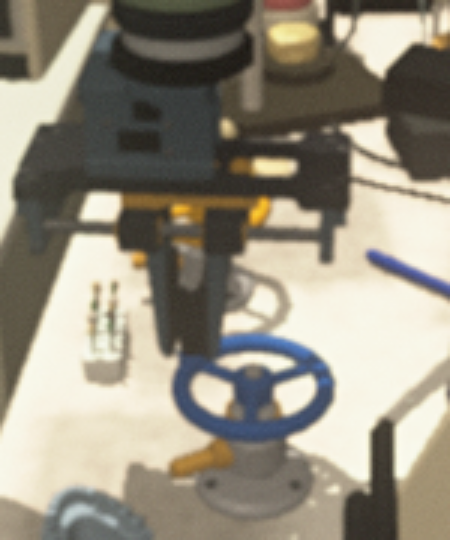

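The side view shows the fingers closed on the sleeve, with the width at about 17 mm. The script below gives the row table for the circle.

```bash
python3 - <<'E'
from h import *
a=np.radians(150+15*np.arange(25));x=np.round(.042*np.cos(a),4);y=np.round(.042*np.sin(a),4)
for i in range(24): print(150+15*i,[round(y[i+1]-y[i],4),round(x[i+1]-x[i],4),0])
E
python3 -m creep '{"offset":[[0,0,0],[0,0,0]],"rotation":[[0,0,0],[0,0,0]]}'
```

```text
150 [np.float64(-0.0101), np.float64(-0.0042), 0]
165 [np.float64(-0.0109), np.float64(-0.0014), 0]
180 [np.float64(-0.0109), np.float64(0.0014), 0]
195 [np.float64(-0.0101), np.float64(0.0042), 0]
210 [np.float64(-0.0087), np.float64(0.0067), 0]
225 [np.float64(-0.0067), np.float64(0.0087), 0]
240 [np.float64(-0.0042), np.float64(0.0101), 0]
255 [np.float64(-0.0014), np.float64(0.0109), 0]
270 [np.float64(0.0014), np.float64(0.0109), 0]
285 [np.float64(0.0042), np.float64(0.0101), 0]
300 [np.float64(0.0067), np.float64(0.0087), 0]
315 [np.float64(0.0087), np.float64(0.0067), 0]
330 [np.float64(0.0101), np.float64(0.0042), 0]
345 [np.float64(0.0109), np.float64(0.0014), 0]
360 [np.float64(0.0109), np.float64(-0.0014), 0]
375 [np.float64(0.0101), np.float64(-0.0042), 0]
390 [np.float64(0.0087), np.float64(-0.0067), 0]
405 [np.float64(0.0067), np.float64(-0.0087), 0]
420 [np.float64(0.0042), np.float64(-0.0101), 0]
435 [np.float64(0.0014), np.float64(-0.0109), 0]
450 [np.float64(-0.0014), np.float64(-0.0109), 0]
465 [np.float64(-0.0042), np.float64(-0.0101), 0]
480 [np.float64(-0.0067), np.float64(-0.0087), 0]
495 [np.float64(-0.0087), np.float64(-0.0067), 0]
time_s: 4.78
ee_pos: [448.1, 34.8, 87.9]
ee_rot: [180.0, 0.0, 90.0]
force: [0.9, -0.2, -0.7]
gripper_width: 16.7
```

```bash
python3 -m creep '{"offset":[[-0.0101,-0.0042,0],[-0.0109,-0.0014,0],[-0.0109,0.0014,0],[-0.0101,0.0042,0],[-0.0087,0.0067,0]],"rotation":[[0,0,0],[0,0,0],[0,0,0],[0,0,0],[0,0,0]]}'
python3 - <<'E'
from h import *
im=grab_frame('top');cv2.imwrite('pics/top3.png',cv2.resize(im[140:290,180:400,::-1],None,fx=3,fy=3))
print(env.state()['force'],env.state()['torque'])
E
```

```text
time_s: 5.4
ee_pos: [455.6, -15.8, 88.0]
ee_rot: [179.9, -0.1, 89.9]
force: [5.0, 9.2, -4.8]
gripper_width: 16.9
[ 6.12103619  3.8968574  -4.48018901] [ 0.83452686 -1.05608567 -0.04216596]
```

View pics/top3.png

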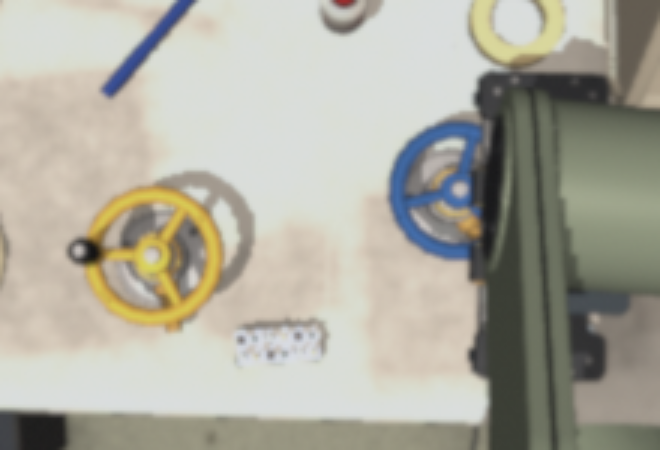

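Run:
```python
import cv2
im=cv2.imread('pics/top3.png');cv2.imwrite('pics/top3c.png',cv2.resize(im[90:290,360:520],None,fx=3,fy=3,interpolation=cv2.INTER_CUBIC))
```

```text
(no output)
```

View pics/top3c.png

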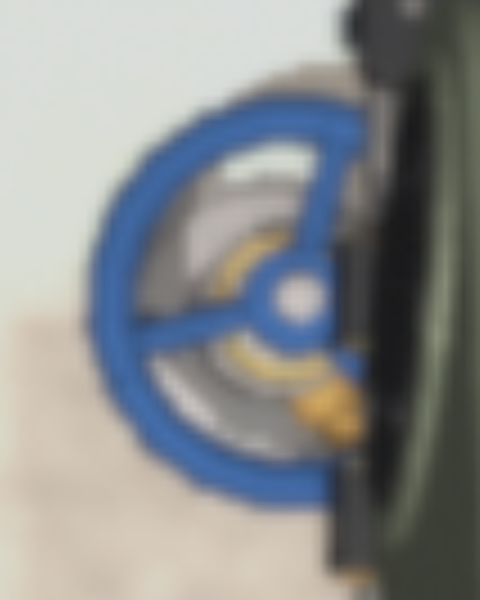

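The spokes now lie at about 105° and 345°, so the wheel has turned 75° with the hand, and yellow has not moved. I carry on.

```bash
python3 -m creep '{"offset":[[-0.0067,0.0087,0],[-0.0042,0.0101,0],[-0.0014,0.0109,0],[0.0014,0.0109,0],[0.0042,0.0101,0]],"rotation":[[0,0,0],[0,0,0],[0,0,0],[0,0,0],[0,0,0]]}'
python3 -m creep '{"offset":[[0.0067,0.0087,0],[0.0087,0.0067,0],[0.0101,0.0042,0],[0.0109,0.0014,0],[0.0109,-0.0014,0]],"rotation":[[0,0,0],[0,0,0],[0,0,0],[0,0,0],[0,0,0]]}'
```

```text
time_s: 6.08
ee_pos: [503.5, -23.1, 87.9]
ee_rot: [-179.7, -0.0, 89.9]
force: [-3.9, 3.0, 3.5]
gripper_width: 17.3
time_s: 6.7
ee_pos: [525.7, 25.3, 87.9]
ee_rot: [179.9, 0.0, 90.0]
force: [0.2, -2.7, 0.1]
gripper_width: 17.2
```

```bash
python3 -m creep '{"offset":[[0.0101,-0.0042,0],[0.0087,-0.0067,0],[0.0067,-0.0087,0],[0.0042,-0.0101,0],[0.0014,-0.0109,0]],"rotation":[[0,0,0],[0,0,0],[0,0,0],[0,0,0],[0,0,0]]}'
python3 -m creep '{"offset":[[-0.0014,-0.0109,0],[-0.0042,-0.0101,0],[-0.0067,-0.0087,0],[-0.0087,-0.0067,0]],"rotation":[[0,0,0],[0,0,0],[0,0,0],[0,0,0]]}'
```

```text
time_s: 7.32
ee_pos: [483.5, 56.6, 87.9]
ee_rot: [-180.0, -0.1, 90.0]
force: [2.4, 1.9, -2.4]
gripper_width: 17.2
time_s: 7.82
ee_pos: [447.6, 33.9, 88.0]
ee_rot: [180.0, 0.0, 90.0]
force: [3.6, 0.5, -4.0]
gripper_width: 17.2
```

```bash
python3 -m creep '{"offset":[[-0.0101,-0.0042,0],[-0.0109,-0.0014,0],[-0.0109,0.0014,0],[-0.0101,0.0042,0]],"rotation":[[0,0,0],[0,0,0],[0,0,0],[0,0,0]]}'
 python3 - <<'E'
from h import *
a=np.radians(210+10*np.arange(25));x=np.round(.042*np.cos(a),4);y=np.round(.042*np.sin(a),4)
for i in range(24): print(210+10*i,'[%.4f,%.4f,0]'%(round(y[i+1]-y[i],4),round(x[i+1]-x[i],4)))
s=env.state();print(s['force'],s['torque'])
E
```

```text
time_s: 8.32
ee_pos: [449.0, -7.4, 88.0]
ee_rot: [179.9, -0.1, 89.9]
force: [6.0, 7.0, -6.4]
gripper_width: 16.6
210 [-0.0060,0.0042,0]
220 [-0.0052,0.0052,0]
230 [-0.0042,0.0060,0]
240 [-0.0031,0.0066,0]
250 [-0.0019,0.0071,0]
260 [-0.0006,0.0073,0]
270 [0.0006,0.0073,0]
280 [0.0019,0.0071,0]
290 [0.0031,0.0066,0]
300 [0.0042,0.0060,0]
310 [0.0052,0.0052,0]
320 [0.0060,0.0042,0]
330 [0.0066,0.0031,0]
340 [0.0071,0.0019,0]
350 [0.0073,0.0006,0]
360 [0.0073,-0.0006,0]
370 [0.0071,-0.0019,0]
380 [0.0066,-0.0031,0]
390 [0.0060,-0.0042,0]
400 [0.0052,-0.0052,0]
410 [0.0042,-0.0060,0]
420 [0.0031,-0.0066,0]
430 [0.0019,-0.0071,0]
440 [0.0006,-0.0073,0]
[ 5.95117795  6.95250254 -6.40774136] [ 1.13518203 -1.22586449 -0.070605  ]
```

```bash
Z='"rotation":[[0,0,0],[0,0,0]]'; python3 -m creep '{"offset":[[-0.0060,0.0042,0],[-0.0052,0.0052,0]],"rotation":[[0,0,0],[0,0,0]]}'
python3 -m creep '{"offset":[[-0.0042,0.0060,0],[-0.0031,0.0066,0]],"rotation":[[0,0,0],[0,0,0]]}'
```

```text
time_s: 8.57
ee_pos: [458.1, -17.9, 87.9]
ee_rot: [180.0, -0.2, 89.9]
force: [3.3, 9.0, -3.8]
gripper_width: 16.8
time_s: 8.82
ee_pos: [469.7, -24.7, 87.9]
ee_rot: [-179.9, -0.2, 89.9]
force: [2.0, 9.8, 0.3]
gripper_width: 16.8
```

```bash
python3 -m creep '{"offset":[[-0.0019,0.0071,0],[-0.0006,0.0073,0]],"rotation":[[0,0,0],[0,0,0]]}'
```

```text
time_s: 9.07
ee_pos: [482.7, -27.5, 87.8]
ee_rot: [-179.7, -0.2, 89.9]
force: [-1.6, 5.8, 2.3]
gripper_width: 17.1
```

```bash
python3 -m creep '{"offset":[[0.0006,0.0073,0],[0.0019,0.0071,0]],"rotation":[[0,0,0],[0,0,0]]}'
```

```text
time_s: 9.32
ee_pos: [496.8, -25.8, 87.8]
ee_rot: [-179.7, -0.0, 90.0]
force: [-2.7, 3.0, 3.3]
gripper_width: 17.0
```

```bash
python3 -m creep '{"offset":[[0.0031,0.0066,0],[0.0042,0.0060,0]],"rotation":[[0,0,0],[0,0,0]]}'
```

```text
time_s: 9.57
ee_pos: [510.8, -18.6, 87.9]
ee_rot: [-179.9, 0.0, 90.0]
force: [-4.2, 0.5, 3.6]
gripper_width: 16.8
```

```bash
python3 -m creep '{"offset":[[0.0052,0.0052,0],[0.0060,0.0042,0]],"rotation":[[0,0,0],[0,0,0]]}'
```

```text
time_s: 9.82
ee_pos: [520.9, -7.2, 87.9]
ee_rot: [-180.0, 0.0, 90.0]
force: [-3.6, -0.3, 3.6]
gripper_width: 17.4
```

```bash
python3 -m creep '{"offset":[[0.0066,0.0031,0],[0.0071,0.0019,0]],"rotation":[[0,0,0],[0,0,0]]}'
```

```text
time_s: 10.07
ee_pos: [526.2, 6.6, 87.9]
ee_rot: [180.0, 0.0, 90.0]
force: [-2.8, -1.2, 0.5]
gripper_width: 16.7
```

```bash
python3 -m creep '{"offset":[[0.0073,0.0006,0]],"rotation":[[0,0,0]]}'
```

```text
time_s: 10.2
ee_pos: [527.0, 14.0, 87.9]
ee_rot: [179.9, 0.0, 90.0]
force: [-0.8, -1.8, 0.9]
gripper_width: 16.9
```

```bash
python3 -m creep '{"offset":[[0.0073,-0.0006,0]],"rotation":[[0,0,0]]}'
```

```text
time_s: 10.32
ee_pos: [526.5, 21.4, 87.9]
ee_rot: [179.9, 0.0, 90.0]
force: [-0.2, -2.8, 0.2]
gripper_width: 16.9
```

```bash
python3 -m creep '{"offset":[[0.0071,-0.0019,0]],"rotation":[[0,0,0]]}'
```

```text
time_s: 10.45
ee_pos: [524.6, 28.6, 88.0]
ee_rot: [179.9, 0.0, 90.0]
force: [0.6, -1.7, -1.1]
gripper_width: 16.9
```

```bash
python3 -m creep '{"offset":[[0.0066,-0.0031,0]],"rotation":[[0,0,0]]}'
```

```text
time_s: 10.58
ee_pos: [521.5, 35.4, 88.0]
ee_rot: [179.9, -0.0, 90.0]
force: [1.1, -0.6, -2.2]
gripper_width: 17.1
```

At 390° nominal (600° turned) there is no stop yet. It must come by about 630°.

```bash
python3 -m creep '{"offset":[[0.0060,-0.0042,0]],"rotation":[[0,0,0]]}'
```

```text
time_s: 10.7
ee_pos: [519.9, 38.3, 88.2]
ee_rot: [179.5, 0.4, 90.2]
force: [12.9, -19.5, -10.7]
gripper_width: 17.2
```

```bash
python3 -m creep '{"offset":[[0.0052,-0.0052,0]],"rotation":[[0,0,0]]}'
```

```text
time_s: 10.82
ee_pos: [519.5, 42.9, 88.6]
ee_rot: [178.9, 0.4, 90.2]
force: [25.1, -13.0, -19.5]
gripper_width: 17.2
```

```bash
python3 -m creep '{"offset":[[0.0042,-0.0060,0]],"rotation":[[0,0,0]]}'
```

```text
time_s: 10.95
ee_pos: [519.1, 49.1, 89.2]
ee_rot: [178.2, 0.1, 90.1]
force: [36.0, -4.6, -27.8]
gripper_width: 17.2
```

The stop came at a tool angle of about 34° from the axis: the force jumped to about 23 N, then rose while the hand slid along the sleeve. I check with a picture before backing off.

Run:
```python
from h import *
im=grab_frame('top');cv2.imwrite('pics/top4.png',cv2.resize(im[150:260,270:400,::-1],None,fx=5,fy=5,interpolation=cv2.INTER_CUBIC))
im=grab_frame('side');cv2.imwrite('pics/side4.png',cv2.resize(im[170:320,190:340,::-1],None,fx=4,fy=4,interpolation=cv2.INTER_CUBIC))
s=env.state();print(s['time_s'],s['ee_pos'],s['force'],s['torque'])
```

```text
11.05 [519.35445889  49.96920904  89.39573939] [ 30.43552641  -4.83749699 -22.65661357] [-0.69670985 -5.20238001  0.26244901]
```

View pics/top4.png

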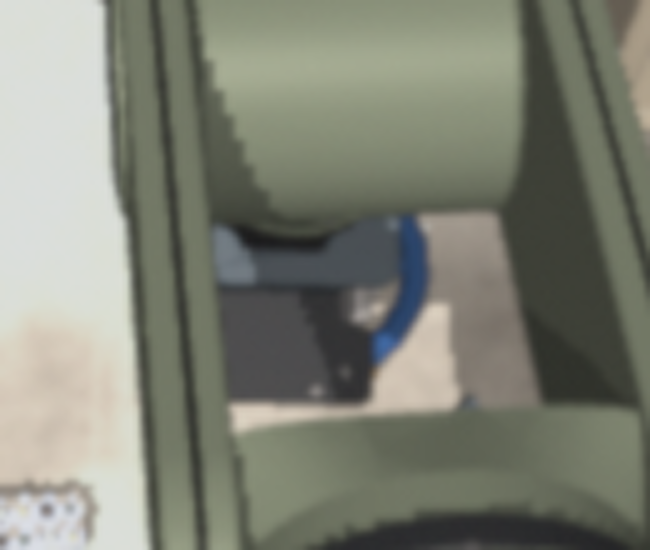

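View pics/side4.png

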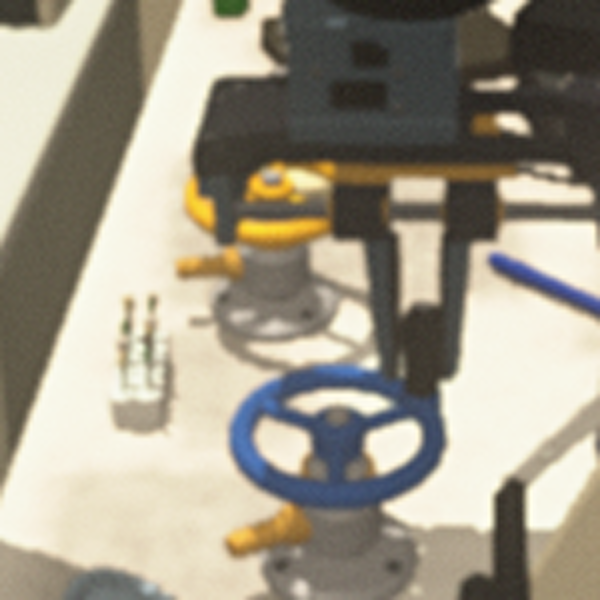

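The side view shows the grip at zoom (423,348), slid toward the -y edge of the pads. I measure its angle now, at the stop.

Run:
```python
from h import *
for uv,z in(((190+424/4,170+308/4),121),((190+422/4,170+348/4),101),((190+421/4,170+392/4),79)):
    p=onz('side',uv,z);d=p[:2]-[484.8,16.5];print(p,np.hypot(*d),np.degrees(np.arctan2(d[1],d[0])))
```

```text
[521.15642219  41.32749035 121.        ] 44.02492148445083 34.32883533316239
[520.71471446  40.30159496 101.        ] 43.085759098623534 33.533449132143986
[520.75509698  38.47840907  79.        ] 42.140472993304705 31.436352293471245
```

The stop is at a grip angle of about 34°, so the target after backing off is about -56°. I unload first, open partly, recentre on the grip and grip again.

```bash
python3 -m creep '{"offset":[[0,0.0075,0],[-0.0005,0.0071,0],[0,0,0]],"rotation":[[0,0,0],[0,0,0],[0,0,0]]}'; python3 -m creep '{"offset":[[0,0,0],[0,0,0],[0,0,0],[0,0,0]],"rotation":[[0,0,0],[0,0,0],[0,0,0],[0,0,0]]}' 0.5; python3 -m creep '{"offset":[[-0.005,0,0],[-0.005,0,0],[0,0,0]],"rotation":[[0,0,0],[0,0,0],[0,0,0]]}'; python3 -m creep '{"offset":[[0,0,0],[0,0,0],[0,0,0],[0,0,0],[0,0,0]],"rotation":[[0,0,0],[0,0,0],[0,0,0],[0,0,0],[0,0,0]]}' 1 20
 python3 - <<'E'
from h import *
a=np.radians(34-10*np.arange(10));x=np.round(.042*np.cos(a),4);y=np.round(.042*np.sin(a),4)
for i in range(9): print('[%.4f,%.4f,0]'%(round(y[i+1]-y[i],4),round(x[i+1]-x[i],4)),end=',')
im=grab_frame('side');cv2.imwrite('pics/side5.png',cv2.resize(im[170:320,190:340,::-1],None,fx=4,fy=4,interpolation=cv2.INTER_CUBIC))
E
```

```text
time_s: 11.42
ee_pos: [520.3, 49.8, 88.8]
ee_rot: [180.0, 0.0, 90.0]
force: [-0.0, -1.9, 5.0]
gripper_width: 16.8
time_s: 11.92
ee_pos: [519.7, 49.8, 87.8]
ee_rot: [-180.0, -0.0, 90.0]
force: [0.4, 0.1, 0.5]
gripper_width: 45.5
time_s: 12.3
ee_pos: [519.9, 39.2, 87.9]
ee_rot: [-180.0, 0.0, 89.9]
force: [0.2, -0.7, -0.1]
gripper_width: 45.4
time_s: 12.92
ee_pos: [520.3, 39.8, 88.0]
ee_rot: [180.0, 0.0, 90.0]
force: [1.2, -0.1, -0.2]
gripper_width: 16.9
[-0.0064,0.0036,0],[-0.0069,0.0024,0],[-0.0073,0.0011,0],[-0.0073,-0.0001,0],[-0.0072,-0.0014,0],[-0.0068,-0.0027,0],[-0.0063,-0.0037,0],[-0.0055,-0.0048,0],[-0.0046,-0.0057,0],
```

View pics/side5.png

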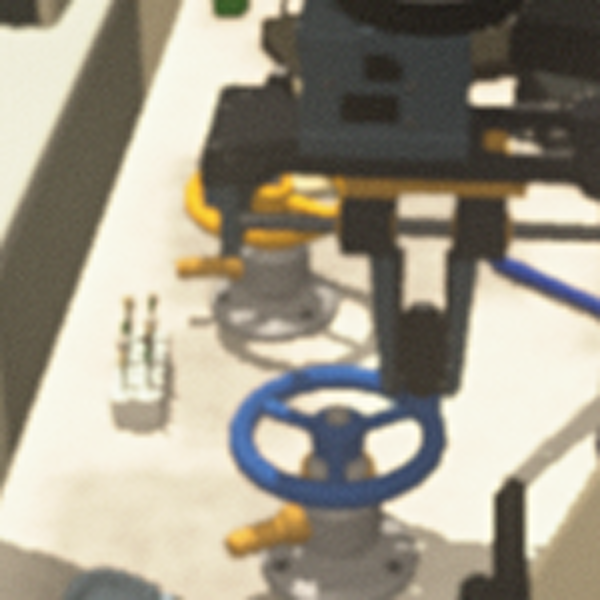

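The fingers are regripped and centred, with the grip at zoom (423,350) and the wheel unmoved. To be sure of the stop I press anticlockwise briefly, then turn back a quarter.

```bash
python3 -m creep '{"offset":[[0.0036,-0.0020,0],[0,0,0]],"rotation":[[0,0,0],[0,0,0]]}' ; python3 -m creep '{"offset":[[-0.0036,0.0020,0],[-0.0064,0.0036,0],[-0.0069,0.0024,0],[-0.0073,0.0011,0],[-0.0073,-0.0001,0]],"rotation":[[0,0,0],[0,0,0],[0,0,0],[0,0,0],[0,0,0]]}'; python3 -m creep '{"offset":[[-0.0072,-0.0014,0],[-0.0068,-0.0027,0],[-0.0063,-0.0037,0],[-0.0055,-0.0048,0],[-0.0046,-0.0057,0]],"rotation":[[0,0,0],[0,0,0],[0,0,0],[0,0,0],[0,0,0]]}';  python3 -m creep '{"offset":[[0,0,0],[0,0,0]],"rotation":[[0,0,0],[0,0,0]]}'
python3 - <<'E'
from h import *
im=grab_frame('side');cv2.imwrite('pics/side6.png',cv2.resize(im[170:320,190:340,::-1],None,fx=4,fy=4,interpolation=cv2.INTER_CUBIC))
E
```

```text
time_s: 13.22
ee_pos: [520.1, 40.2, 88.1]
ee_rot: [179.7, 0.4, 90.2]
force: [6.1, -12.1, -4.7]
gripper_width: 17.3
time_s: 13.85
ee_pos: [526.6, 11.3, 87.9]
ee_rot: [-180.0, -0.0, 90.0]
force: [-0.7, 3.0, 0.9]
gripper_width: 16.7
time_s: 14.48
ee_pos: [508.0, -18.4, 87.9]
ee_rot: [-180.0, -0.1, 90.0]
force: [-1.4, 5.7, 1.9]
gripper_width: 17.0
time_s: 14.72
ee_pos: [507.4, -18.6, 87.9]
ee_rot: [-179.9, 0.0, 90.0]
force: [-3.2, 4.0, 3.0]
gripper_width: 16.7
```

View pics/side6.png

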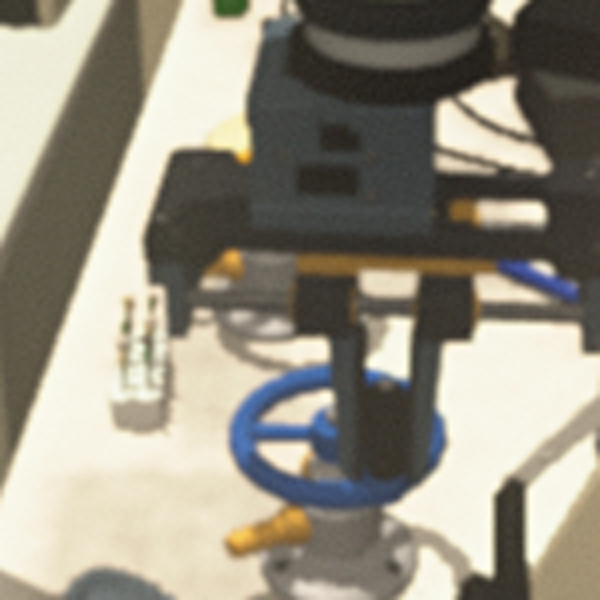

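The second press at the stop met 14 N, and the wheel went back smoothly. I open and lift clear.

```bash
python3 -m creep '{"offset":[[0,0,0],[0,0,0],[0,0,0],[0,0,0],[0,0,0]],"rotation":[[0,0,0],[0,0,0],[0,0,0],[0,0,0],[0,0,0]]}' 0.5; python3 -m creep '{"offset":[[0,0,-0.015],[0,0,-0.03],[0,0,-0.03],[0,0,-0.03],[-0.02,-0.03,0]],"rotation":[[0,0,0],[0,0,0],[0,0,0],[0,0,0],[0,0,0]]}'; python3 -m creep '{"offset":[[-0.025,-0.05,0],[-0.025,-0.05,0],[-0.03,-0.03,0],[-0.03,-0.02,0],[0,0,0]],"rotation":[[0,0,0],[0,0,0],[0,0,0],[0,0,0],[0,0,0]]}'
python3 - <<'E'
from h import *
im=grab_frame('side');cv2.imwrite('pics/side7.png',cv2.resize(im[170:320,190:340,::-1],None,fx=4,fy=4,interpolation=cv2.INTER_CUBIC))
im=grab_frame('top');cv2.imwrite('pics/top7.png',cv2.resize(im[165:265,195:375,::-1],None,fx=4,fy=4,interpolation=cv2.INTER_CUBIC))
s=env.state();print(s['force'],s['ee_pos'])
E
```

```text
time_s: 15.4
ee_pos: [508.7, -18.7, 87.9]
ee_rot: [180.0, 0.0, 90.0]
force: [0.5, -0.2, -0.4]
gripper_width: 45.6
time_s: 16.02
ee_pos: [481.7, -38.5, 196.5]
ee_rot: [179.5, 0.0, 90.1]
force: [-0.6, -0.1, -1.1]
gripper_width: 45.9
time_s: 16.65
ee_pos: [327.9, -149.8, 194.0]
ee_rot: [179.9, 0.1, 89.8]
force: [1.2, -0.1, 0.1]
gripper_width: 45.4
[-0.35413778  0.56277348 -0.31755576] [ 329.01653784 -148.61191116  193.71918928]
```

View pics/side7.png

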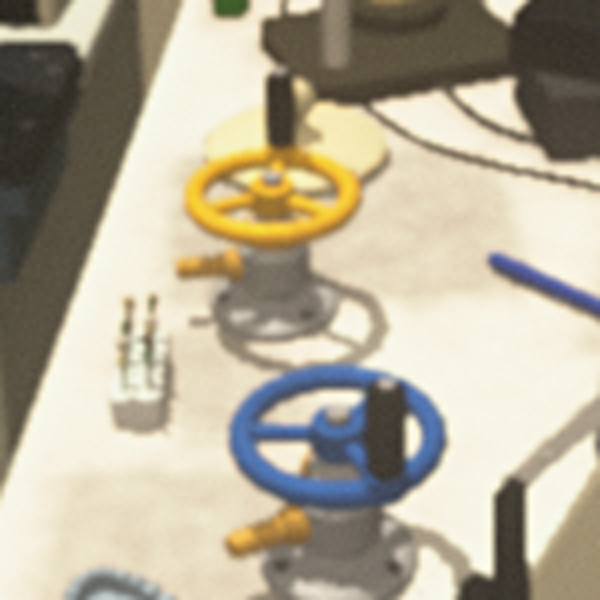

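View pics/top7.png

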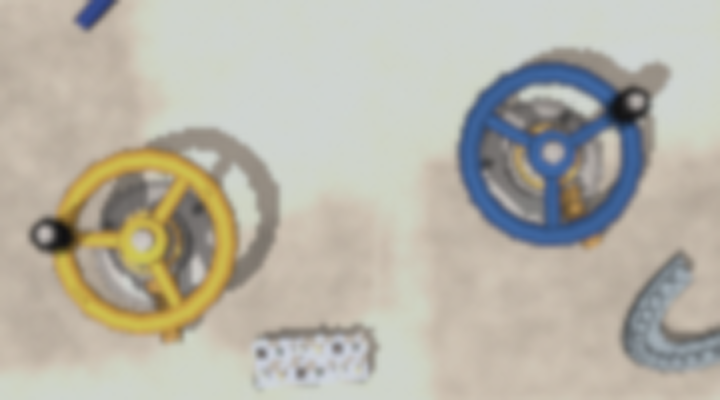

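The grip's pin is now at top zoom (636,101). Yellow still has its grip at (46,234), unchanged.

Run:
```python
from h import *
for p in (onz('top',(195+636/4,165+101/4),123),onz('side',(190+385/4,170+430/4),101)):
    d=p[:2]-[484.8,16.5];print(p,np.hypot(*d),np.degrees(np.arctan2(d[1],d[0])))
```

```text
[506.81479817 -18.72492463 123.        ] 41.53849604794638 -57.995528818380706
[507.61703    -19.26440582 101.        ] 42.42298412117916 -57.46287694810095
```

Run:
```python
from workcell import env
s=env.state();print(s['time_s'],abs(s['qvel']).max(),s['force']);print(env.job_done())
```

```text
16.75 1.4762605254027894 [-0.35413778  0.56277348 -0.31755576]
the job is handed in; nothing more can be done
None
```

I cranked the blue wheel anticlockwise to its open stop, turned it back about a quarter turn and let go. I handed the job in at 16.75 s; it reported no verdict.

- **Open stop:** it came after about 604° of turning, inside the expected 432° to 630°. Force at the hand jumped from about 3 N to over 23 N with the grip at about 34° from the axis. After regripping, a second press at the same place met about 14 N.
- **Slip at the stop:** I kept pressing for two more rows after the stop. The hand slid about 9 to 10 mm along the grip and the wrist force reached about 46 N, so I unloaded, recentred and gripped again.
- **Turn back:** the two views put the grip at -58.0° and -57.5°, about 91° to 92° back from the stop, against an allowed 90° ± 23°.
- **Yellow wheel:** its grip was at the same pixel position in the first and last top pictures.
- **Robot clear:** at the end it stood well away from both valves, with a force reading within noise (about 0.7 N).

The three side-view readings of the stop angle ranged from 31° to 34°, which is too small a spread to matter for the tolerance.

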